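# Sort the mixed-up muffins back into their two tins

### The job

Two of the yellow-cupped lemon muffins and two of the white-cupped chocolate ones have ended up in each other's tins. Change them over (one well is empty to start with) so that the dark tin holds the four chocolate muffins and the silver tin the three lemon ones, each standing upright down in a well of its own. Leave the three muffins that are already right in their wells, never tip a muffin over, and do not knock the mug over or out of its place.

Things in the scene. Friction and masses are not known exactly. Their poses are not given: they have to be found in the camera images.
- dark_tin: Dark grey four-cup bun tin for the chocolate muffins, full at the start. 216 mm square, fixed, any yaw, a 16 mm flat grip tab on its +x and -x sides. Four round wells at (+-50, +-50) mm along its x and y, 66 mm across, 14 mm deep; floors 2 mm, flat sheet between them 16 mm above the table. Origin: centre of its underside, on the table; z up.
- silver_tin: Bright silver four-cup bun tin for the lemon muffins; one well, any, is empty at the start. 216 mm square, fixed, any yaw, a 16 mm flat grip tab on its +x and -x sides. Four round wells at (+-50, +-50) mm along its x and y, 66 mm across, 14 mm deep; floors 2 mm, flat sheet between them 16 mm above the table. Origin: centre of its underside, on the table; z up.
- choc_1 (a point): Chocolate muffin (dark brown) in a stiff white pleated cup, rightly in the dark tin at the start. 70 mm tall, sides widening from 44 mm at the foot to 58 mm at the rim 52 mm up, domed top. Point: on its axis half-way up, 35 mm above the foot, z up; 37 mm above the table when in a well (16 mm sheet), so grip 5 to 12 mm above it (55 to 57 mm wide) to keep fingertips off the tin. About 75 g.
- choc_2 (a point): Chocolate muffin (dark brown) in a stiff white pleated cup, rightly in the dark tin at the start. 70 mm tall, sides widening from 44 mm at the foot to 58 mm at the rim 52 mm up, domed top. Point: on its axis half-way up, 35 mm above the foot, z up; 37 mm above the table when in a well (16 mm sheet), so grip 5 to 12 mm above it (55 to 57 mm wide) to keep fingertips off the tin. About 75 g.
- choc_3 (a point): Chocolate muffin (dark brown) in a stiff white pleated cup, wrongly in the silver tin at the start. 70 mm tall, sides widening from 44 mm at the foot to 58 mm at the rim 52 mm up, domed top. Point: on its axis half-way up, 35 mm above the foot, z up; 37 mm above the table when in a well (16 mm sheet), so grip 5 to 12 mm above it (55 to 57 mm wide) to keep fingertips off the tin. About 75 g.
- choc_4 (a point): Chocolate muffin (dark brown) in a stiff white pleated cup, wrongly in the silver tin at the start. 70 mm tall, sides widening from 44 mm at the foot to 58 mm at the rim 52 mm up, domed top. Point: on its axis half-way up, 35 mm above the foot, z up; 37 mm above the table when in a well (16 mm sheet), so grip 5 to 12 mm above it (55 to 57 mm wide) to keep fingertips off the tin. About 75 g.
- lemon_1 (a point): Lemon muffin (pale golden) in a stiff yellow pleated cup, wrongly in the dark tin at the start. 70 mm tall, sides widening from 44 mm at the foot to 58 mm at the rim 52 mm up, domed top. Point: on its axis half-way up, 35 mm above the foot, z up; 37 mm above the table when in a well (16 mm sheet), so grip 5 to 12 mm above it (55 to 57 mm wide) to keep fingertips off the tin. About 75 g.
- lemon_2 (a point): Lemon muffin (pale golden) in a stiff yellow pleated cup, wrongly in the dark tin at the start. 70 mm tall, sides widening from 44 mm at the foot to 58 mm at the rim 52 mm up, domed top. Point: on its axis half-way up, 35 mm above the foot, z up; 37 mm above the table when in a well (16 mm sheet), so grip 5 to 12 mm above it (55 to 57 mm wide) to keep fingertips off the tin. About 75 g.
- lemon_3 (a point): Lemon muffin (pale golden) in a stiff yellow pleated cup, rightly in the silver tin at the start. 70 mm tall, sides widening from 44 mm at the foot to 58 mm at the rim 52 mm up, domed top. Point: on its axis half-way up, 35 mm above the foot, z up; 37 mm above the table when in a well (16 mm sheet), so grip 5 to 12 mm above it (55 to 57 mm wide) to keep fingertips off the tin. About 75 g.
- mug_mid (a point): A white mug, 82 mm across and 92 mm tall with a handle, standing on the table beyond the tins. The point is half-way up its axis (46 mm).

How it is judged:
At the end, for the whole second after the job is handed in: The four chocolate muffins stand in wells of the dark tin and the three lemon ones in the silver tin, any wells: within 15 mm of a well's centre along each tin axis, down on its floor (half-way point 30 to 43 mm above the table), within 0.15 rad of upright, at rest (under 20 mm/s) ((x of choc_1 in the frame of dark_tin between -0.065 and -0.035 m or x of choc_1 in the frame of dark_tin between 0.035 and 0.065 m) and (y of choc_1 in the frame of dark_tin between -0.065 and -0.035 m or y of choc_1 in the frame of dark_tin between 0.035 and 0.065 m) and z of choc_1 in the frame of dark_tin between 0.03 and 0.043 m and angle between each of choc_1, choc_2, choc_3, choc_4, lemon_1, lemon_2, lemon_3's own z axis and vertical below 0.15 rad and linear speed of each of choc_1_body, choc_2_body, choc_3_body, choc_4_body, lemon_1_body, lemon_2_body, lemon_3_body below 0.02 m/s and (x of choc_2 in the frame of dark_tin between -0.065 and -0.035 m or x of choc_2 in the frame of dark_tin between 0.035 and 0.065 m) and (y of choc_2 in the frame of dark_tin between -0.065 and -0.035 m or y of choc_2 in the frame of dark_tin between 0.035 and 0.065 m) and z of choc_2 in the frame of dark_tin between 0.03 and 0.043 m and (x of choc_3 in the frame of dark_tin between -0.065 and -0.035 m or x of choc_3 in the frame of dark_tin between 0.035 and 0.065 m) and (y of choc_3 in the frame of dark_tin between -0.065 and -0.035 m or y of choc_3 in the frame of dark_tin between 0.035 and 0.065 m) and z of choc_3 in the frame of dark_tin between 0.03 and 0.043 m and (x of choc_4 in the frame of dark_tin between -0.065 and -0.035 m or x of choc_4 in the frame of dark_tin between 0.035 and 0.065 m) and (y of choc_4 in the frame of dark_tin between -0.065 and -0.035 m or y of choc_4 in the frame of dark_tin between 0.035 and 0.065 m) and z of choc_4 in the frame of dark_tin between 0.03 and 0.043 m and (x of lemon_1 in the frame of silver_tin between -0.065 and -0.035 m or x of lemon_1 in the frame of silver_tin between 0.035 and 0.065 m) and (y of lemon_1 in the frame of silver_tin between -0.065 and -0.035 m or y of lemon_1 in the frame of silver_tin between 0.035 and 0.065 m) and z of lemon_1 in the frame of silver_tin between 0.03 and 0.043 m and (x of lemon_2 in the frame of silver_tin between -0.065 and -0.035 m or x of lemon_2 in the frame of silver_tin between 0.035 and 0.065 m) and (y of lemon_2 in the frame of silver_tin between -0.065 and -0.035 m or y of lemon_2 in the frame of silver_tin between 0.035 and 0.065 m) and z of lemon_2 in the frame of silver_tin between 0.03 and 0.043 m and (x of lemon_3 in the frame of silver_tin between -0.065 and -0.035 m or x of lemon_3 in the frame of silver_tin between 0.035 and 0.065 m) and (y of lemon_3 in the frame of silver_tin between -0.065 and -0.035 m or y of lemon_3 in the frame of silver_tin between 0.035 and 0.065 m) and z of lemon_3 in the frame of silver_tin between 0.03 and 0.043 m); the robot touches nothing.
It fails at once if a muffin that was already in its right tin is taken away or shifted by more than 30 mm (distance of any of choc_1, choc_2, lemon_3 from where it was at the start of the episode above 0.03 m).
It fails at once if a muffin is tipped over (more than 0.9 rad from upright) (angle between any of choc_1, choc_2, choc_3, choc_4, lemon_1, lemon_2, lemon_3's own z axis and vertical above 0.9 rad).
It fails at once if the mug is shifted by more than 40 mm or knocked over (distance of mug_mid from where it was at the start of the episode above 0.04 m or angle between mug_mid's own z axis and vertical above 0.5 rad).
It also fails if it takes over 99 s, if anything falls off the work surface, if the arm or the gripper's body presses on something with over 40 N, if the wrist force passes 120 N, or if a joint passes its speed limit or range.

### The arm

A 7-joint arm with a two-finger parallel gripper is mounted at the origin on the work surface. World frame = base frame: x ahead of the robot, y to its left, z up, the work surface at z = 0. Lengths are in m, angles in rad, forces in N, time in s.
With the tool pointing down it reaches from about 0.4 to 0.85 m from the base axis. Payload 10.4 kg.
Tool frame: the origin (TCP) lies between the finger pads; the fingertips stand ahead of it and the grasp point (between the pads) lies 6 mm ahead of it (finger_overhang is the z of the fingertips in the tool frame, in m); z points along the fingers, y is the direction in which the jaws open and shut (so a half turn about z gives the same grasp; the last joint's range is limited). The gripper opens to 85 mm and grips with 20 to 120 N. Pads are 22 mm wide; open, the fingers measure 114 mm over their backs; the gripper's body (76 mm by 85 mm) begins 54 mm behind the grasp point. The pads swing forward as they close: fully open they stand 13 mm farther back than shut.
Start: joints at [-1.2, 0.332, -0.065, 1.46, 0.022, 1.35, -0.088], TCP at [0.24, 0.577, 0.256] pointing down, gripper open.
Joint ranges: [-2.6, 2.6], [-0.5, 2.12], [-1.47, 1.34], [0.16, 2.42], [-1.27, 4.41], [0.06, 2.06], [-2.6, 2.6]. Speed limits (rad/s): [2.22, 2.22, 2.79, 2.79, 3.14, 3.14, 3.14].

### API

Orientations are given as a unit quaternion [x, y, z, w].
In Python, from workcell import * gives the robot as it stands.
- The arm moves only by the shell command python3 -m creep 'ROWS' [FORCE]. ROWS is JSON, a list of rows, each a list of 7 numbers: the turn, a rotation vector about the tool's x, y, z in rad, then the shift along the tool's x, y, z in mm, then the closure in counts, from 0 (fully open) to 255 (shut). In form: [[wx, wy, wz, dx, dy, dz, claw], ...]. A call has 1 to 8 rows; each row shifts and turns the commanded pose from where the row before left it, along the tool's axes as they then stand; what a row does not reach is not made up. A row lasts 1/10 s, in which the tool goes at most 50 mm and 8.59 degrees, less where a joint would pass 70% of its speed; a pose out of reach is approached as far as the arm can. A call is refused whole if a number of a shift passes 50 or a number of a turn 0.15, either way. A call with a gripper value outside its range is refused whole. The fingers move at their own pace and stop on an object; FORCE is the grip in N (left out, the last holds). Time passes only in rows, so rows that do not move let the fingers close. It gives the time, the measured TCP pose, the force and the opening at its end, in the units of the state.
- get_obs(): the state, without advancing time (a new reading comes with each control period).
- camera(name): name is "side" or "top" or "wrist"; returns (picture, depth): 420x560x3 uint8, blue, green, red; 420x560 float32, m along the optical axis (not along the pixel's ray), 0 where there is no reading.
- camera_model(name): a dict with "camera_matrix" (3x3 intrinsics, pixels), "k1" (the pictures are not rectified: a ray, as slopes to the right and down, at radius r is drawn at 1 + k1 r^2 times it, then the intrinsics apply), "R" (3x3) and "t" (3): a world point X has camera coordinates R X + t; the wrist camera has in their place "mount" (4x4, takes a point from camera to tool coordinates, whose origin is the TCP and whose axes are the flange's). Camera axes: x right, y down, z forward; pixel columns grow to the right and rows downward; lengths in m; the calibration is good to about 2 mm. A picture is of the moment at which its call begins: read the wrist's pose just before it. camera_model takes no time and is no camera call.
- hand_in(): hands the job in, once; it reports no verdict.
The state is a dict: "clock": time; "joint_pos": joint angles; "joint_velocities": joint speeds; "tau": joint torques, N m; "position": TCP position; "ee_rot": TCP orientation; "ft_force": force on the tool from outside, world axes, zero at the start; "torque": the same for the moment, N m; "grip_width": opening from 0.0 (shut) to 1.0 (fully open).
Only numpy, scipy, OpenCV 4.12 (cv2) and the standard library are available. Lean on these libraries where they do the work, as an engineer would, in place of code of your own. Each camera call takes 0.05 s, during which the arm holds its last target.

## Working session

There is one attempt and no reset: what is moved stays moved. The work goes in short steps, Python scripts to look and compute and a shell command to move; the robot and the scene stay as the last step left them, time stands still between calls to the robot, and variables do not carry over. Pictures are saved under pics/ and viewed, and the job is handed in when it is done.

```bash
ls; mkdir -p pics; python3 - <<'E'
from workcell import *
import cv2,numpy as np
print(get_obs())
for n in ["top","side","wrist"]:
    p,d=camera(n); cv2.imwrite(f"pics/{n}0.png",p); np.save(f"pics/{n}0.npy",d); print(n,camera_model(n))
E
```

```text
pics
{'clock': 0.0, 'joint_pos': array([-1.19958433,  0.33287176, -0.06474103,  1.46099671,  0.02158799,
        1.34987901, -0.08850833]), 'joint_velocities': array([-3.94692826e-04, -1.93183193e-05, -2.41759547e-03,  5.27796222e-04,
       -1.79419598e-03, -6.62791751e-04,  4.49045196e-04]), 'tau': array([-1.01648715e-03, -6.25439930e+01,  4.83479560e-02, -3.91608703e+01,
        1.60300214e-02,  9.76192416e-03, -1.26202941e-06]), 'position': array([0.23966056, 0.57683605, 0.25548962]), 'ee_rot': array([ 1.95611506e-01,  9.80681195e-01, -7.19710331e-04, -1.21126341e-04]), 'ft_force': array([ 0.77714822, -0.62141735, -0.1033287 ]), 'torque': array([ 0.02428609, -0.00330603,  0.06469323]), 'grip_width': 1.000256115428644}
top {'camera_matrix': array([[455.09197985,   0.        , 282.88205228],
       [  0.        , 455.09197985, 208.89843072],
       [  0.        ,   0.        ,   1.        ]]), 'k1': -0.06178842246167494, 'R': array([[-0.02481824, -0.99968854, -0.00262148],
       [-0.99825448,  0.02492304, -0.05354281],
       [ 0.05359147,  0.00128806, -0.99856211]]), 't': array([
[... 305 characters left out ...]
-0.24115175, -0.68674407, -0.68573203],
       [ 0.23245464,  0.64514319, -0.72784277]]), 't': array([-0.58960825,  0.18423663,  0.91098449])}
wrist {'camera_matrix': array([[335.07905363,   0.        , 278.93890218],
       [  0.        , 335.07905363, 213.32311594],
       [  0.        ,   0.        ,   1.        ]]), 'k1': -0.07113710871535522, 'mount': array([[-3.95139091e-04, -9.55145593e-01, -2.96136355e-01,
         7.52781742e-02],
       [ 9.99999919e-01, -3.56089316e-04, -1.85799269e-04,
         9.73652331e-04],
       [ 7.20143610e-05, -2.96136404e-01,  9.55145656e-01,
        -1.18316282e-01],
       [ 0.00000000e+00,  0.00000000e+00,  0.00000000e+00,
         1.00000000e+00]])}
```

View pics/top0.png

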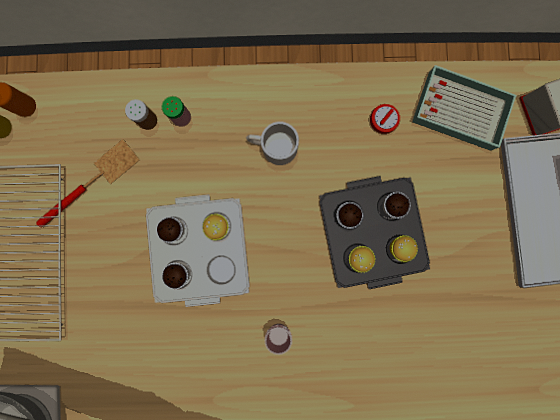

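View pics/side0.png

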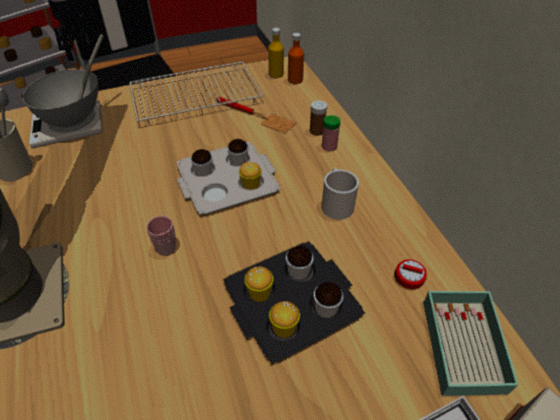

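```bash
python3 -c "
import workcell;print([x for x in dir(workcell) if x[0]!='_'])
for x in ('finger_overhang',):
    print(getattr(workcell,x,None))"
```

```text
['MotionError', 'camera', 'camera_model', 'finger_overhang', 'get_obs', 'hand_in']
0.025
```

The top view shows the silver tin at left, centred near (198,250). It has chocolates at (169,230) and (176,275), a lemon at (216,227) and an empty well at (221,269). The dark tin is at right near (375,232), with chocolates at (349,215) and (397,206) and lemons at (361,259) and (404,249). The mug is at (279,143), and an unlisted purple cup at (277,338) has to be avoided. Next I measure.

```bash
cat > h.py <<'E'
import numpy as np,cv2
from workcell import *
from scipy.spatial.transform import Rotation as Ro
def pose(n):
    """R,t of camera->world"""
    m=camera_model(n)
    if n!="wrist":
        R=m["R"].T; return m,R,-R@m["t"]
    o=get_obs(); Rt=Ro.from_quat(o["ee_rot"]).as_matrix(); M=m["mount"]
    return m,Rt@M[:3,:3],Rt@M[:3,3]+o["position"]
def rays(m,R,uv):
    K=m["camera_matrix"]; D=np.array([m["k1"],0,0,0,0.])
    uv=np.asarray(uv,float).reshape(-1,1,2)
    p=cv2.undistortPoints(uv,K,D).reshape(-1,2)
    return np.c_[p,np.ones(len(p))]@R.T
def onplane(cam,uv,z):
    m,R,c=cam; d=rays(m,R,uv); return c+d*((z-c[2])/d[:,2])[:,None]
def cross(camA,uvA,camB,uvB):
    a=rays(camA[0],camA[1],[uvA])[0];b=rays(camB[0],camB[1],[uvB])[0]
    a/=np.linalg.norm(a);b/=np.linalg.norm(b)
    s=np.linalg.lstsq(np.c_[a,-b],camB[2]-camA[2],rcond=None)[0]
    P=camA[2]+s[0]*a;Q=camB[2]+s[1]*b
    return (P+Q)/2,np.linalg.norm(P-Q)
def cloud(cam,d):
    h,w=d.shape;u,v=np.meshgrid(np.arange(w),np.arange(h))
    r=rays(cam[0],cam[1],np.c_[u.ravel(),v.ravel()])
    return (cam[2]+r*d.ravel()[:,None]).reshape(h,w,3)
def blobs(mask,lo,hi):
    n,l,s,c=cv2.connectedComponentsWithStats(mask.astype(np.uint8))
    return [(c[i],s[i,4],l==i) for i in range(1,n) if lo<s[i,4]<hi]
E
python3 - <<'E'
from h import *
for n in ["top","side"]:
    p=cv2.imread(f"pics/{n}0.png"); d=np.load(f"pics/{n}0.npy"); cam=pose(n); C=cloud(cam,d)
    hsv=cv2.cvtColor(p,cv2.COLOR_BGR2HSV)
    tall=(C[...,2]>0.045)&(C[...,2]<0.09)&(C[...,0]>.3)&(C[...,0]<.75)&(np.abs(C[...,1])<.45)
    print(n,"tall blobs")
    for c,a,m in blobs(tall,60,3000):
        P=C[m]; q=P[P[:,2]>np.percentile(P[:,2],50)]
        print(c.round(1),a,"z",np.percentile(P[:,2],[50,90,98]).round(4),"ctr",((P[:,:2].max(0)+P[:,:2].min(0))/2).round(4),"ext",np.ptp(P[:,:2],axis=0).round(3), p[m].mean(0).round())
    sheet=(C[...,2]>0.009)&(C[...,2]<0.023)&(C[...,0]>.3)&(C[...,0]<.75)&(np.abs(C[...,1])<.45)
    for c,a,m in blobs(sheet,1500,20000):
        P=C[m];r=cv2.minAreaRect((P[:,:2]*1000).astype(np.float32)); print("sheet",c.round(1),a,"z",np.percentile(P[:,2],[10,50,90]).round(4),r)
E
```

```text
top tall blobs
[279.1 158.6] 78 z [0.0687 0.0846 0.0882] ctr [0.7445 0.0091] ext [0.011 0.053] [64. 69. 73.]
[396.7 204.3] 536 z [0.0683 0.0731 0.0745] ctr [ 0.6368 -0.2489] ext [0.056 0.058] [28. 34. 48.]
[349.2 214.4] 536 z [0.0682 0.0731 0.075 ] ctr [ 0.6172 -0.1428] ext [0.056 0.056] [29. 35. 49.]
[215.  226.3] 514 z [0.0674 0.0726 0.0743] ctr [0.5992 0.1542] ext [0.058 0.053] [ 51. 120. 138.]
[169.2 229. ] 545 z [0.0672 0.0726 0.0743] ctr [0.595  0.2563] ext [0.058 0.059] [29. 35. 49.]
[404.1 248. ] 553 z [0.0683 0.0729 0.075 ] ctr [ 0.5402 -0.2616] ext [0.057 0.058] [ 48. 118. 135.]
[361.6 258.6] 541 z [0.0682 0.0729 0.0749] ctr [ 0.5199 -0.1663] ext [0.055 0.055] [ 50. 120. 138.]
[174.6 275.4] 551 z [0.0677 0.0728 0.0745] ctr [0.4925 0.2451] ext [0.055 0.058] [29. 35. 49.]
[277.5 340.5] 344 z [0.0696 0.0805 0.0822] ctr [0.3527 0.0219] ext [0.056 0.058] [ 79.  82. 101.]
sheet [372.9 231.9] 6977 z [0.0141 0.0167 0.0192] ((578.12646484375, -204.37020874023438), (251.58560180664062, 223.82022094726562), 9.607398986816406)
sheet [197.5 250.4] 7172 z [0.0137 0.0163 0.0189] ((546.251
[... 583 characters left out ...]
]
[299.  257.2] 538 z [0.0659 0.0718 0.0734] ctr [ 0.6179 -0.1453] ext [0.057 0.055] [25. 28. 39.]
[258.4 279. ] 594 z [0.066  0.0715 0.0733] ctr [ 0.5205 -0.1691] ext [0.058 0.052] [ 31. 109. 137.]
[328.1 295.3] 642 z [0.0664 0.0714 0.073 ] ctr [ 0.6379 -0.2504] ext [0.058 0.055] [25. 28. 38.]
[283.9 315.2] 694 z [0.0661 0.0711 0.0724] ctr [ 0.5406 -0.2636] ext [0.057 0.055] [ 31. 110. 138.]
sheet [225.1 180.4] 3354 z [0.0121 0.0142 0.0164] ((548.1563110351562, 202.3128204345703), (249.48117065429688, 226.6654052734375), 5.002448081970215)
sheet [290.7 303.8] 6629 z [0.0136 0.0156 0.0175] ((579.982666015625, -204.48342895507812), (250.36441040039062, 224.86892700195312), 10.439745903015137)
```

View pics/wrist0.png

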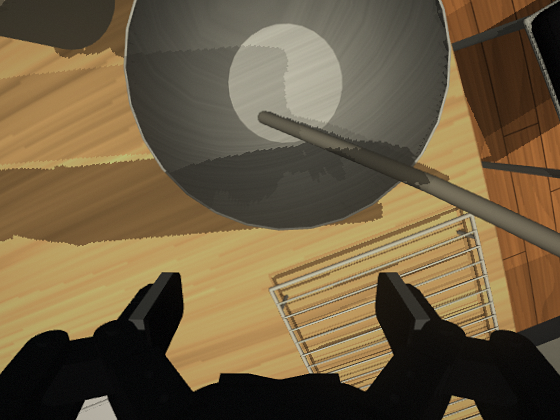

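The two views agree to within about 3 mm. Sheets come out at 14–16 mm, domes at about 72 mm, and the blocks match the 216 mm tins. I'll line the jaws up with the tins' x axes, roughly 7° from world x for both.

```bash
cat >> h.py <<'E'
def go(x,y,z=None):
    o=get_obs();R=Ro.from_quat(o["ee_rot"]).as_matrix()
    t=np.array([x,y,o["position"][2] if z is None else z])
    print("clock %.2f"%o["clock"],"pos",o["position"].round(4),"yaw_y %.1f"%np.degrees(np.arctan2(R[1,1],R[0,1])),"tilt %.2f"%np.degrees(np.arccos(-R[2,2])),"F",o["ft_force"].round(1),"w %.3f"%o["grip_width"])
    print("tool shift mm",(R.T@(t-o["position"])*1000).round(1))
E
python3 -m creep '[[0,0,0.15,0,0,0,0],[0,0,0.15,0,0,0,0],[0,0,0.15,0,0,0,0],[0,0,0.15,0,0,0,0],[0,0,0.15,0,0,0,0],[0,0,0.15,0,0,0,0],[0,0,0.15,0,0,0,0],[0,0,0,0,0,0,0]]' 25
python3 -c "
from h import *
go(.50,.15,.22);go(.52,-.166,.2)"
```

```text
clock: 0.95
position: [0.2397, 0.5771, 0.256]
ee_rot: [0.662, 0.75, -0.0, 0.0]
ft_force: [0.3, 0.4, 0.3]
grip_width: 1.003
clock 0.95 pos [0.2397 0.5771 0.256 ] yaw_y 7.1 tilt 0.03 F [0.3 0.4 0.3] w 1.003
tool shift mm [-456.1  205.2   36.2]
clock 0.95 pos [0.2397 0.5771 0.256 ] yaw_y 7.1 tilt 0.03 F [0.3 0.4 0.3] w 1.003
tool shift mm [-772.1  185.8   56.4]
```

```bash

python3 -m creep '[[0,0,0,-25,20,0,0],[0,0,0,-40,22,0,0],[0,0,0,-40,22,0,0],[0,0,0,-40,22,0,0],[0,0,0,-40,22,0,0],[0,0,0,-40,22,0,0],[0,0,0,-40,22,0,0],[0,0,0,-40,22,0,0]]'
python3 -m creep '[[0,0,0,-40,5,5,0],[0,0,0,-40,5,5,0],[0,0,0,-40,5,5,0],[0,0,0,-20,5,5,0],[0,0,0,0,0,0,0],[0,0,0,0,0,0,0]]'
python3 - <<'E'
from h import *
go(.52,-.166,.2)
cam=pose("wrist");p,d=camera("wrist");cv2.imwrite("pics/w1.png",p);np.save("pics/w1.npy",d)
np.savez("pics/w1cam.npz",R=cam[1],c=cam[2])
E
```

```text
clock: 1.75
position: [0.4518, 0.295, 0.2564]
ee_rot: [0.659, 0.752, 0.0, -0.0]
ft_force: [0.1, 0.9, 0.0]
grip_width: 1.004
clock: 2.35
position: [0.4885, 0.1605, 0.2363]
ee_rot: [0.66, 0.751, -0.0, -0.0]
ft_force: [-0.6, -0.2, -0.4]
grip_width: 0.999
clock 2.35 pos [0.4885 0.1605 0.2363] yaw_y 7.4 tilt 0.02 F [-0.6 -0.2 -0.4] w 0.999
tool shift mm [-327.9  -11.    36.2]
```

View pics/w1.png

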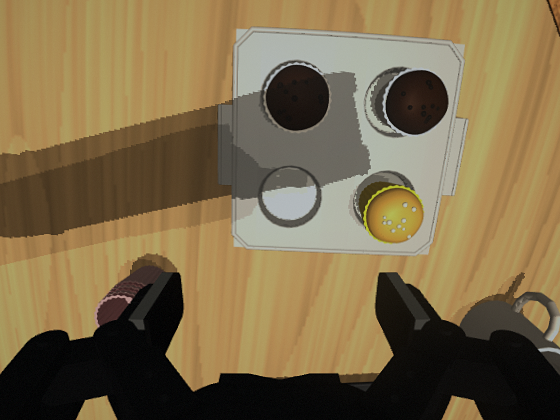

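The wrist view shows the whole silver tin with its corners near (236,28), (464,44), (430,254) and (234,245). The empty well is at (290,195), the chocolates at (297,97) and (416,102), and the lemon at (394,215).

```bash
python3 - <<'E'
from h import *
p=cv2.imread("pics/w1.png");d=np.load("pics/w1.npy");z=np.load("pics/w1cam.npz")
cam=(camera_model("wrist"),z["R"],z["c"]);C=cloud(cam,d)
ok=(C[...,0]>.38)&(C[...,0]<.72)&(C[...,1]>.05)&(C[...,1]<.36)&(d>.15)
sheet=ok&(C[...,2]>.008)&(C[...,2]<.024)
for c,a,m in blobs(sheet,3000,90000):
    P=C[m];print("sheet z",np.median(P[:,2]).round(4),cv2.minAreaRect((P[:,:2]*1000).astype(np.float32)))
hole=ok&(C[...,2]<.012)&(C[...,2]>-.02)
hole[:170]=0;hole[:,:255]=0;hole[225:]=0;hole[:,330:]=0
for c,a,m in blobs(hole,300,9000):
    print("hole",c,a,(C[m][:,:2].min(0)+C[m][:,:2].max(0))/2,np.ptp(C[m][:,:2],axis=0),np.median(C[m][:,2]))
for c,a,m in blobs(ok&(C[...,2]>.045),300,9000):
    P=C[m];(u,r)=cv2.minEnclosingCircle(P[:,:2].astype(np.float32)*1000)
    print("muf",c.round(),"zmax",np.percentile(P[:,2],98).round(4),np.round(u),round(r,1))
print(onplane(cam,[(290,195)],.016))
print("corners",onplane(cam,[(236,28),(464,44),(430,254),(234,245)],.016).round(4))
E
```

```text
sheet z 0.0168 ((547.6408081054688, 205.26095581054688), (250.2172088623047, 222.1049041748047), 4.752235412597656)
hole [288.82050347 196.16380883] 2741 [0.50110838 0.1496558 ] [0.0642048 0.0617895] 0.003067543480851753
muf [297.  98.] zmax 0.0735 [494. 248.] 29.3
muf [414. 102.] zmax 0.0735 [595. 259.] 29.6
muf [393. 214.] zmax 0.0737 [599. 156.] 29.5
[[0.5017254 0.1535029 0.016    ]]
corners [[0.4305 0.3045 0.016 ]
 [0.6456 0.322  0.016 ]
 [0.6665 0.1068 0.016 ]
 [0.4489 0.09   0.016 ]]
```

```bash

python3 -m creep '[[0,0,0,-30,-2,0,0],[0,0,0,-48,-2,0,0],[0,0,0,-48,-2,0,0],[0,0,0,-48,-2,0,0],[0,0,0,-48,-2,0,0],[0,0,0,-48,-2,0,0],[0,0,0,-48,-2,0,0],[0,0,0,-48,-2,0,0]]'
python3 -m creep '[[0,0,0,-30,0,0,0],[0,0,0,0,0,0,0],[0,0,0,0,0,0,0]]'
cat > m.py <<'E'
from h import *
import sys
def meas(tag,cx,cy):
    cam=pose("wrist");p,d=camera("wrist");cv2.imwrite(f"pics/{tag}.png",p)
    C=cloud(cam,d)
    ok=(abs(C[...,0]-cx)<.15)&(abs(C[...,1]-cy)<.15)&(d>.15)
    for c,a,m in blobs(ok&(C[...,2]>.008)&(C[...,2]<.024),3000,90000):
        P=C[m];print("sheet z",np.median(P[:,2]).round(4),cv2.minAreaRect((P[:,:2]*1000).astype(np.float32)))
    for c,a,m in blobs(ok&(C[...,2]>.045)&(C[...,2]<.085),300,9000):
        P=C[m];(u,r)=cv2.minEnclosingCircle(P[:,:2].astype(np.float32)*1000)
        print("muf",c.round(),"zmax",np.percentile(P[:,2],98).round(4),np.round(u),round(r,1),p[m].mean(0).round())
if __name__=="__main__": meas(sys.argv[1],float(sys.argv[2]),float(sys.argv[3])); go(.52,-.166,.2)
E
python3 m.py w2 .579 -.204
```

```text
clock: 3.2
position: [0.5199, -0.2049, 0.2366]
ee_rot: [0.659, 0.752, 0.0, 0.0]
ft_force: [1.2, -0.4, 0.7]
grip_width: 0.997
clock: 3.5
position: [0.5234, -0.2337, 0.236]
ee_rot: [0.66, 0.751, -0.0, -0.0]
ft_force: [0.8, -0.0, -0.2]
grip_width: 0.998
sheet z 0.0168 ((579.262939453125, -202.05357360839844), (250.43447875976562, 222.44573974609375), 10.128788948059082)
muf [399. 106.] zmax 0.0735 [ 618. -141.] 29.9 [36. 44. 59.]
muf [285. 118.] zmax 0.0734 [ 520. -164.] 29.3 [ 46. 113. 150.]
muf [293. 223.] zmax 0.0733 [ 541. -260.] 29.6 [ 71. 168. 195.]
muf [395. 223.] zmax 0.0735 [ 638. -247.] 29.5 [40. 49. 64.]
clock 3.55 pos [ 0.5236 -0.2328  0.236 ] yaw_y 7.5 tilt 0.04 F [-0.5  1.   0.2] w 1.000
tool shift mm [66.7  5.1 36.1]
```

View pics/w2.png

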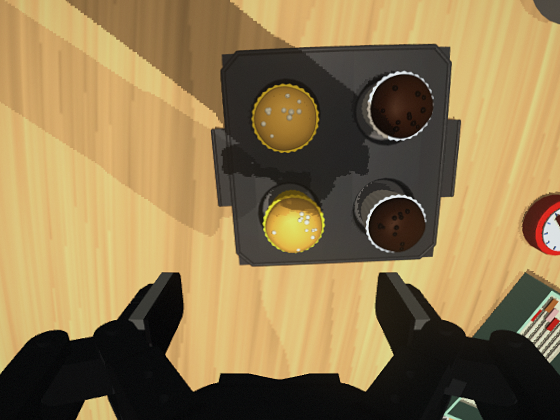

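The dark tin's wrist view agrees with the top view: lemons at (285,118) and (293,223), chocolates at (399,106) and (395,223), centre (0.579,-0.203), yaw 10.1°. I'll pick the lemon at (0.541,-0.261) first.

```bash
python3 -c "
from h import *
go(.541,-.261,.048)"
```

```text
clock 3.55 pos [ 0.5236 -0.2328  0.236 ] yaw_y 7.5 tilt 0.04 F [-0.5  1.   0.2] w 1.000
tool shift mm [-30.4  13.7 188. ]
```

```bash

python3 -m creep '[[0,0,0,-30,14,0,0],[0,0,0,0,0,40,0],[0,0,0,0,0,40,0],[0,0,0,0,0,35,0],[0,0,0,0,0,0,0],[0,0,0,0,0,0,0]]'
python3 m.py w3 .579 -.204; python3 -c "
from h import *
go(.541,-.261,.048)"
```

```text
clock: 4.15
position: [0.5413, -0.2611, 0.1221]
ee_rot: [0.66, 0.751, 0.0, -0.0]
ft_force: [0.9, -0.8, 0.8]
grip_width: 1.001
sheet z 0.0167 ((580.5302734375, -210.80101013183594), (250.93531799316406, 203.1592559814453), 9.623620986938477)
muf [446.  56.] zmax 0.0733 [ 617. -141.] 29.4 [45. 55. 76.]
muf [278. 238.] zmax 0.0733 [ 541. -259.] 29.4 [ 55. 133. 173.]
muf [438. 237.] zmax 0.0734 [ 637. -246.] 29.4 [46. 58. 80.]
clock 4.20 pos [ 0.5418 -0.2618  0.1232] yaw_y 7.4 tilt 0.12 F [0.3 0.6 1.3] w 1.002
tool shift mm [ 97.8  -9.2 -76.9]
clock 4.20 pos [ 0.5418 -0.2618  0.1232] yaw_y 7.4 tilt 0.12 F [0.3 0.6 1.3] w 1.002
tool shift mm [ 1.  -0.8 75.2]
```

View pics/w3.png

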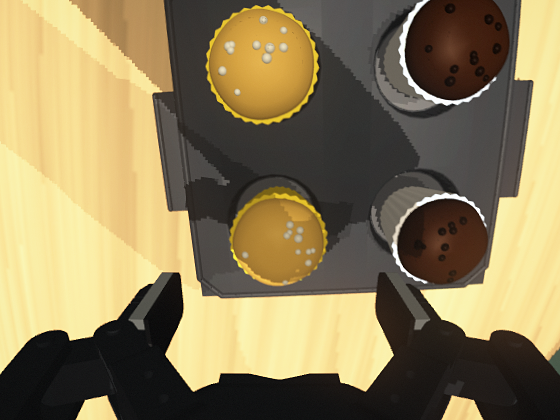

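The lemon at (278,238) sits centred between the jaws, and the chocolate at (440,240) clears the right finger. Descending.

```bash

python3 -m creep '[[0,0,0,1,0,25,0],[0,0,0,0,0,25,0],[0,0,0,0,0,15,0],[0,0,0,0,0,10,0],[0,0,0,0,0,0,0],[0,0,0,0,0,0,60],[0,0,0,0,0,0,120],[0,0,0,0,0,0,120]]' 25
python3 -m creep '[[0,0,0,0,0,0,160],[0,0,0,0,0,0,160],[0,0,0,0,0,0,160],[0,0,0,0,0,0,160],[0,0,0,0,0,0,160]]' 25
```

```text
clock: 5.0
position: [0.5412, -0.2619, 0.0477]
ee_rot: [0.661, 0.751, 0.001, 0.001]
ft_force: [-2.2, 1.0, 4.5]
grip_width: 0.662
clock: 5.5
position: [0.5412, -0.2619, 0.0477]
ee_rot: [0.661, 0.751, 0.001, 0.001]
ft_force: [-1.3, 1.5, 5.9]
grip_width: 0.665
```

The opening is 56.5 mm, which fits the cup. Lifting.

```bash

python3 -m creep '[[0,0,0,0,0,-10,160],[0,0,0,0,0,-20,160],[0,0,0,0,0,-30,160],[0,0,0,0,0,-30,160],[0,0,0,0,0,-20,160],[0,0,0,0,0,0,160]]'
python3 - <<'E'
from h import *
go(.502,.1505)
for n in ["side","wrist"]:
    p,d=camera(n);cv2.imwrite(f"pics/{n}4.png",p)
E
```

```text
clock: 6.1
position: [0.5419, -0.2625, 0.1603]
ee_rot: [0.661, 0.75, 0.001, 0.003]
ft_force: [1.1, -0.8, -0.9]
grip_width: 0.665
clock 6.10 pos [ 0.5419 -0.2625  0.1603] yaw_y 7.3 tilt 0.33 F [ 1.1 -0.8 -0.9] w 0.665
tool shift mm [414.7  12.6  -0.8]
```

View pics/side4.png

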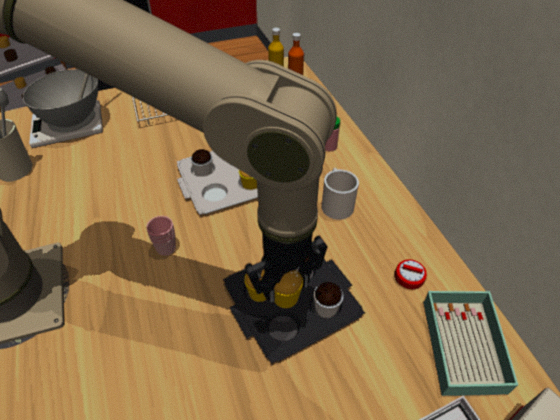

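View pics/wrist4.png

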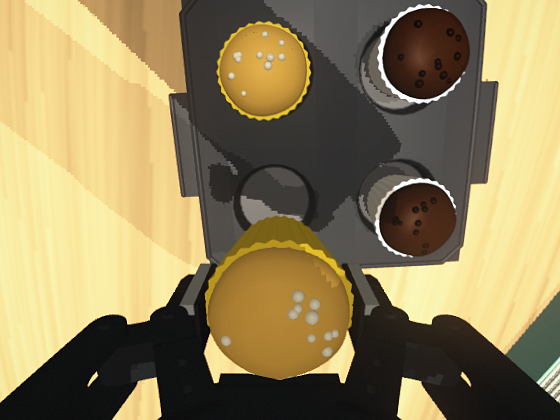

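The lemon is held straight at (280,310), with its emptied well at (274,200). Carrying it to the empty silver well.

```bash

python3 -m creep '[[0,0,0,20,0,0,160],[0,0,0,35,2,0,160],[0,0,0,45,2,0,160],[0,0,0,48,2,0,160],[0,0,0,48,2,0,160],[0,0,0,48,1,0,160],[0,0,0,48,1,0,160],[0,0,0,48,1,0,160]]'
python3 -m creep '[[0,0,0,40,1,0,160],[0,0,0,25,0,0,160],[0,0,0,8,0,0,160],[0,0,0,0,0,0,160],[0,0,0,0,0,0,160]]'
python3 - <<'E'
from h import *
go(.502,.149,.049)
for n in ["wrist"]:
    p,d=camera(n);cv2.imwrite(f"pics/{n}5.png",p)
E
```

```text
clock: 7.0
position: [0.5071, 0.079, 0.1556]
ee_rot: [0.661, 0.751, -0.0, -0.0]
ft_force: [1.1, -0.0, -0.4]
grip_width: 0.663
clock: 7.5
position: [0.5001, 0.1481, 0.1559]
ee_rot: [0.661, 0.75, -0.001, 0.0]
ft_force: [-0.1, 1.0, -0.6]
grip_width: 0.663
clock 7.50 pos [0.5001 0.1481 0.1559] yaw_y 7.2 tilt 0.06 F [-0.1  1.  -0.6] w 0.663
tool shift mm [  0.8   2.1 106.9]
```

View pics/wrist5.png

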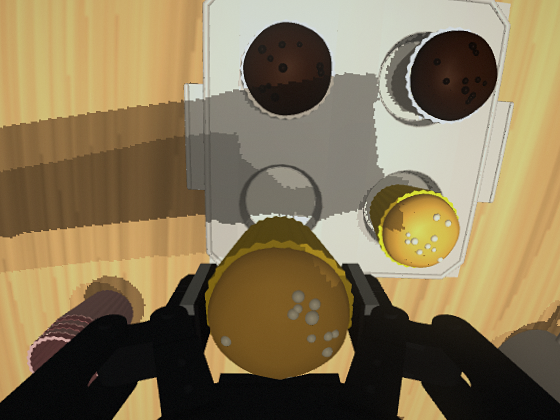

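The well at (281,202) lies straight below the held muffin. Lowering.

```bash

python3 -m creep '[[0,0,0,1,2,20,160],[0,0,0,0,0,30,160],[0,0,0,0,0,25,160],[0,0,0,0,0,15,160],[0,0,0,0,0,10,160],[0,0,0,0,0,5,160],[0,0,0,0,0,0,160],[0,0,0,0,0,0,160]]'
```

```text
clock: 8.35
position: [0.5024, 0.1509, 0.052]
ee_rot: [0.661, 0.75, 0.001, 0.0]
ft_force: [-0.5, 0.1, -1.4]
grip_width: 0.665
```

```bash

python3 -m creep '[[0,0,0,0,0,3,160],[0,0,0,0,0,0,160],[0,0,0,0,0,0,110],[0,0,0,0,0,0,60],[0,0,0,0,0,0,0],[0,0,0,0,0,0,0],[0,0,0,0,0,-10,0],[0,0,0,0,0,-30,0]]'
python3 -m creep '[[0,0,0,0,0,-40,0],[0,0,0,0,0,-40,0],[0,0,0,20,0,-20,0],[0,0,0,0,0,0,0],[0,0,0,0,0,0,0]]'
python3 m.py w6 .5475 .2045
python3 -c "
from h import *
go(.494,.248)"
```

```text
clock: 9.15
position: [0.5004, 0.1503, 0.0873]
ee_rot: [0.661, 0.751, -0.002, -0.001]
ft_force: [-0.5, 0.5, 0.7]
grip_width: 1.001
clock: 9.65
position: [0.4993, 0.171, 0.1888]
ee_rot: [0.66, 0.751, 0.0, 0.0]
ft_force: [0.6, 0.4, -0.3]
grip_width: 1.004
sheet z 0.0168 ((547.0096435546875, 205.06234741210938), (250.89990234375, 222.4553680419922), 4.591858863830566)
muf [283. 108.] zmax 0.0734 [494. 248.] 29.3 [32. 36. 43.]
muf [421. 113.] zmax 0.0735 [595. 259.] 29.7 [40. 46. 56.]
muf [278. 230.] zmax 0.0733 [502. 154.] 29.4 [ 48. 111. 137.]
muf [396. 241.] zmax 0.0734 [598. 157.] 29.2 [ 62. 146. 171.]
clock 9.70 pos [0.499  0.1703 0.1879] yaw_y 7.3 tilt 0.04 F [ 0.3 -0.7 -0.2] w 0.998
tool shift mm [-336.2  -21.8  -11.9]
clock 9.70 pos [0.499  0.1703 0.1879] yaw_y 7.3 tilt 0.04 F [ 0.3 -0.7 -0.2] w 0.998
tool shift mm [77.8  4.8 -0. ]
```

View pics/w6.png

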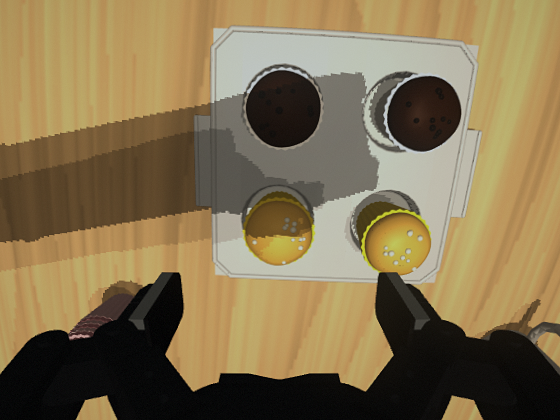

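The lemon at (278,230) stands in the well at the same height as the others. Next is the chocolate at (0.494,0.247).

```bash

python3 -m creep '[[0,0,0,38,3,0,0],[0,0,0,38,2,0,0],[0,0,0,0,0,25,0],[0,0,0,0,0,35,0],[0,0,0,0,0,0,0],[0,0,0,0,0,0,0]]'
python3 m.py w7 .5475 .2045
python3 -c "
from h import *
go(.494,.247,.048)"
```

```text
clock: 10.3
position: [0.4945, 0.2456, 0.128]
ee_rot: [0.661, 0.75, -0.001, -0.0]
ft_force: [0.9, 0.8, 0.2]
grip_width: 1.001
sheet z 0.0168 ((546.9815673828125, 206.14492797851562), (251.15023803710938, 220.01651000976562), 4.654185771942139)
muf [277. 234.] zmax 0.0734 [493. 248.] 29.4 [27. 32. 38.]
muf [440. 236.] zmax 0.0734 [595. 259.] 29.5 [39. 47. 58.]
muf [273. 351.] zmax 0.073 [502. 154.] 29.6 [ 55. 144. 171.]
muf [377. 359.] zmax 0.0642 [577. 159.] 19.5 [ 35. 107. 126.]
clock 10.35 pos [0.4952 0.2462 0.1291] yaw_y 7.2 tilt 0.02 F [0.9 0.3 1.5] w 0.998
tool shift mm [-412.1  -27.1  -70.7]
clock 10.35 pos [0.4952 0.2462 0.1291] yaw_y 7.2 tilt 0.02 F [0.9 0.3 1.5] w 0.998
tool shift mm [ 1.  -1.1 81.1]
```

```bash

python3 -m creep '[[0,0,0,1,-1,25,0],[0,0,0,0,0,25,0],[0,0,0,0,0,20,0],[0,0,0,0,0,10,0],[0,0,0,0,0,0,0],[0,0,0,0,0,0,60],[0,0,0,0,0,0,120],[0,0,0,0,0,0,120]]' 25
python3 -m creep '[[0,0,0,0,0,0,160],[0,0,0,0,0,0,160],[0,0,0,0,0,0,160],[0,0,0,0,0,-10,160],[0,0,0,0,0,-20,160],[0,0,0,0,0,-30,160],[0,0,0,0,0,-40,160],[0,0,0,0,0,-10,160]]' 25
python3 -c "
from h import *
go(.5386,-.262,.048)"
```

```text
clock: 11.15
position: [0.4945, 0.2481, 0.05]
ee_rot: [0.661, 0.751, 0.001, 0.0]
ft_force: [-1.7, -1.3, 7.8]
grip_width: 0.658
clock: 11.95
position: [0.4955, 0.2484, 0.1635]
ee_rot: [0.661, 0.75, 0.003, 0.001]
ft_force: [0.6, -0.1, -0.4]
grip_width: 0.662
clock 11.95 pos [0.4955 0.2484 0.1635] yaw_y 7.2 tilt 0.39 F [ 0.6 -0.1 -0.4] w 0.662
tool shift mm [-512.1  -22.3  113.6]
```

```bash

python3 -m creep '[[0,0,0,-20,-1,0,160],[0,0,0,-35,-1,0,160],[0,0,0,-45,-2,0,160],[0,0,0,-48,-2,0,160],[0,0,0,-48,-2,0,160],[0,0,0,-48,-2,0,160],[0,0,0,-48,-2,0,160],[0,0,0,-48,-2,0,160]]'
python3 -m creep '[[0,0,0,-48,-2,0,160],[0,0,0,-45,-2,0,160],[0,0,0,-40,-2,0,160],[0,0,0,-25,-2,0,160],[0,0,0,-13,0,0,160],[0,0,0,0,0,0,160],[0,0,0,0,0,0,160]]'
python3 - <<'E'
from h import *
go(.5386,-.261,.051)
for n in ["wrist"]:
    p,d=camera(n);cv2.imwrite(f"pics/{n}8.png",p)
E
```

```text
clock: 12.75
position: [0.5227, -0.0932, 0.159]
ee_rot: [0.661, 0.751, 0.001, 0.0]
ft_force: [1.3, 0.0, -1.1]
grip_width: 0.659
clock: 13.45
position: [0.5368, -0.2605, 0.1582]
ee_rot: [0.66, 0.751, 0.0, -0.0]
ft_force: [0.0, 0.8, -1.5]
grip_width: 0.662
clock 13.45 pos [ 0.5368 -0.2605  0.1582] yaw_y 7.3 tilt 0.06 F [ 0.   0.8 -1.5] w 0.662
tool shift mm [ -0.9   1.7 107.2]
```

View pics/wrist8.png

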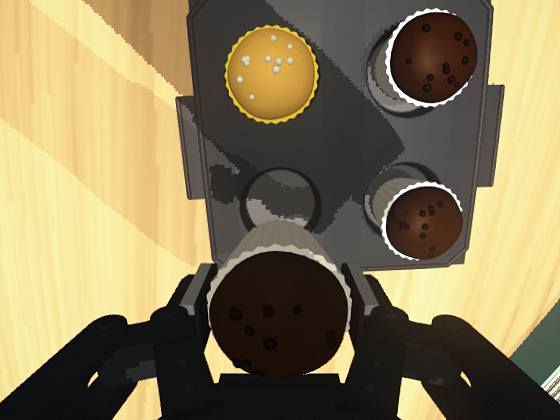

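The held chocolate at (280,312) is straight and in line with the empty dark well at (281,203). Lowering and releasing.

```bash

python3 -m creep '[[0,0,0,0,2,20,160],[0,0,0,0,0,30,160],[0,0,0,0,0,25,160],[0,0,0,0,0,15,160],[0,0,0,0,0,10,160],[0,0,0,0,0,5,160],[0,0,0,0,0,0,160],[0,0,0,0,0,0,160]]'
```

```text
clock: 14.3
position: [0.539, -0.262, 0.0542]
ee_rot: [0.661, 0.751, 0.0, 0.001]
ft_force: [-0.5, -0.0, -1.0]
grip_width: 0.659
```

```bash

python3 -m creep '[[0,0,0,0,0,4,160],[0,0,0,0,0,0,160],[0,0,0,0,0,0,110],[0,0,0,0,0,0,60],[0,0,0,0,0,0,0],[0,0,0,0,0,0,0],[0,0,0,0,0,-10,0],[0,0,0,0,0,-30,0]]'
python3 -m creep '[[0,0,0,0,0,-40,0],[0,0,0,0,0,-40,0],[0,0,0,20,0,-20,0],[0,0,0,0,0,0,0],[0,0,0,0,0,0,0]]'
python3 m.py w9 .579 -.203
python3 -c "
from h import *
go(.520,-.165)"
```

```text
clock: 15.1
position: [0.5369, -0.2609, 0.0879]
ee_rot: [0.661, 0.751, -0.001, -0.002]
ft_force: [0.5, -0.3, 0.3]
grip_width: 1.003
clock: 15.6
position: [0.536, -0.2416, 0.1896]
ee_rot: [0.66, 0.751, 0.0, 0.0]
ft_force: [-0.9, -0.6, -0.6]
grip_width: 0.997
sheet z 0.0168 ((578.8926391601562, -201.8734130859375), (250.871337890625, 222.24786376953125), 9.966387748718262)
muf [406.  91.] zmax 0.0736 [ 618. -141.] 29.6 [41. 50. 70.]
muf [270. 106.] zmax 0.0736 [ 520. -164.] 29.3 [ 56. 136. 178.]
muf [400. 230.] zmax 0.0735 [ 637. -246.] 29.5 [46. 56. 74.]
muf [279. 234.] zmax 0.0734 [ 539. -262.] 29.4 [37. 48. 65.]
clock 15.65 pos [ 0.5356 -0.2419  0.1888] yaw_y 7.3 tilt 0.04 F [-0.6 -0.1 -1.1] w 1.003
tool shift mm [ 77.3  -5.8 -11.2]
clock 15.65 pos [ 0.5356 -0.2419  0.1888] yaw_y 7.3 tilt 0.04 F [-0.6 -0.1 -1.1] w 1.003
tool shift mm [78.2 -5.7  0. ]
```

View pics/w9.png

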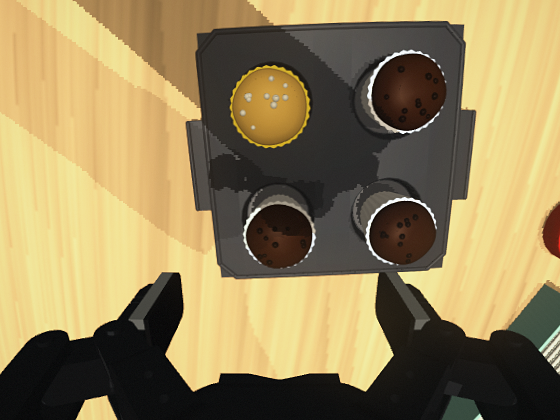

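The chocolate at (279,234) is down in its well, and its neighbours haven't moved. Next is the lemon at (0.520,-0.165).

```bash

python3 -m creep '[[0,0,0,39,-3,0,0],[0,0,0,39,-3,0,0],[0,0,0,0,0,25,0],[0,0,0,0,0,35,0],[0,0,0,0,0,0,0],[0,0,0,0,0,0,0]]'
python3 m.py w10 .579 -.203
python3 -c "
from h import *
go(.520,-.165,.048)"
```

```text
clock: 16.25
position: [0.5194, -0.1661, 0.129]
ee_rot: [0.661, 0.75, -0.001, -0.001]
ft_force: [0.0, -0.3, 1.1]
grip_width: 1.002
sheet z 0.0168 ((578.9116821289062, -201.6007843017578), (250.55014038085938, 221.43344116210938), 9.924928665161133)
muf [441. 217.] zmax 0.0734 [ 617. -141.] 29.7 [44. 55. 76.]
muf [280. 235.] zmax 0.0735 [ 520. -165.] 29.4 [ 54. 130. 170.]
muf [289. 354.] zmax 0.0725 [ 540. -262.] 29.6 [57. 66. 83.]
clock 16.30 pos [ 0.5201 -0.1663  0.13  ] yaw_y 7.2 tilt 0.04 F [ 0.7 -0.3  1.3] w 0.997
tool shift mm [  0.3  -0.1 -70. ]
clock 16.30 pos [ 0.5201 -0.1663  0.13  ] yaw_y 7.2 tilt 0.04 F [ 0.7 -0.3  1.3] w 0.997
tool shift mm [ 1.4  0.1 82. ]
```

```bash

python3 -m creep '[[0,0,0,1,0,25,0],[0,0,0,0,0,25,0],[0,0,0,0,0,20,0],[0,0,0,0,0,12,0],[0,0,0,0,0,0,0],[0,0,0,0,0,0,60],[0,0,0,0,0,0,120],[0,0,0,0,0,0,120]]' 25
python3 -m creep '[[0,0,0,0,0,0,160],[0,0,0,0,0,0,160],[0,0,0,0,0,0,160],[0,0,0,0,0,-10,160],[0,0,0,0,0,-20,160],[0,0,0,0,0,-30,160],[0,0,0,0,0,-40,160],[0,0,0,0,0,-10,160]]' 25
python3 -c "
from h import *
go(.4936,.250,.048)"
```

```text
clock: 17.1
position: [0.5209, -0.1646, 0.0488]
ee_rot: [0.661, 0.751, 0.001, 0.001]
ft_force: [-1.1, 0.5, 6.3]
grip_width: 0.66
clock: 17.9
position: [0.5217, -0.1652, 0.1621]
ee_rot: [0.661, 0.75, 0.002, 0.002]
ft_force: [0.2, 0.1, -0.4]
grip_width: 0.653
clock 17.90 pos [ 0.5217 -0.1652  0.1621] yaw_y 7.2 tilt 0.36 F [ 0.2  0.1 -0.4] w 0.653
tool shift mm [415.6  23.7 113.8]
```

```bash

python3 -m creep '[[0,0,0,20,2,0,160],[0,0,0,35,3,0,160],[0,0,0,45,3,0,160],[0,0,0,48,3,0,160],[0,0,0,48,3,0,160],[0,0,0,48,3,0,160],[0,0,0,48,3,0,160],[0,0,0,48,3,0,160]]'
python3 -m creep '[[0,0,0,40,1,0,160],[0,0,0,25,0,0,160],[0,0,0,10,0,0,160],[0,0,0,0,0,0,160],[0,0,0,0,0,0,160]]'
python3 - <<'E'
from h import *
go(.494,.2495,.051)
for n in ["wrist"]:
    p,d=camera(n);cv2.imwrite(f"pics/{n}11.png",p)
E
```

```text
clock: 18.7
position: [0.4993, 0.1778, 0.158]
ee_rot: [0.661, 0.75, 0.001, -0.0]
ft_force: [1.2, 0.3, 0.4]
grip_width: 0.659
clock: 19.2
position: [0.4917, 0.2486, 0.1574]
ee_rot: [0.661, 0.75, -0.0, 0.0]
ft_force: [-0.3, -0.2, -1.3]
grip_width: 0.661
clock 19.20 pos [0.4917 0.2486 0.1574] yaw_y 7.2 tilt 0.04 F [-0.3 -0.2 -1.3] w 0.661
tool shift mm [  0.6   2.4 106.4]
```

View pics/wrist11.png

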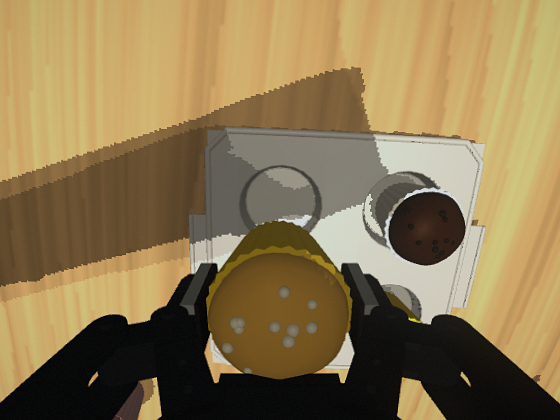

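The held lemon lines up with the vacated well at (281,202). Lowering and releasing.

```bash

python3 -m creep '[[0,0,0,0,2,20,160],[0,0,0,0,0,30,160],[0,0,0,0,0,25,160],[0,0,0,0,0,15,160],[0,0,0,0,0,10,160],[0,0,0,0,0,5,160],[0,0,0,0,0,0,160],[0,0,0,0,0,0,160]]'
python3 -m creep '[[0,0,0,0,0,4,160],[0,0,0,0,0,0,160],[0,0,0,0,0,0,110],[0,0,0,0,0,0,60],[0,0,0,0,0,0,0],[0,0,0,0,0,0,0],[0,0,0,0,0,-10,0],[0,0,0,0,0,-30,0]]'
python3 -m creep '[[0,0,0,0,0,-40,0],[0,0,0,0,0,-40,0],[0,0,0,0,40,-20,0],[0,0,0,0,40,0,0],[0,0,0,0,0,0,0],[0,0,0,0,0,0,0]]'
python3 m.py w12 .5475 .2045
python3 -c "
from h import *
go(.595,.257)"
```

```text
clock: 20.05
position: [0.4938, 0.2509, 0.0532]
ee_rot: [0.661, 0.751, 0.001, 0.0]
ft_force: [0.7, 0.6, -1.2]
grip_width: 0.658
clock: 20.85
position: [0.4917, 0.2497, 0.087]
ee_rot: [0.661, 0.751, -0.002, -0.0]
ft_force: [0.7, 0.9, 1.0]
grip_width: 1.002
clock: 21.45
position: [0.5727, 0.2603, 0.1881]
ee_rot: [0.661, 0.75, -0.001, 0.0]
ft_force: [-0.0, -0.3, -0.5]
grip_width: 1.002
sheet z 0.0168 ((547.3644409179688, 205.32907104492188), (250.34051513671875, 221.9852752685547), 4.672146797180176)
muf [178. 209.] zmax 0.0736 [494. 251.] 29.4 [29. 69. 91.]
muf [306. 215.] zmax 0.0734 [595. 259.] 29.5 [29. 34. 40.]
muf [195. 316.] zmax 0.0732 [509. 157.] 27.4 [ 49. 122. 146.]
muf [293. 324.] zmax 0.0734 [599. 157.] 29.4 [ 52. 130. 154.]
clock 21.50 pos [0.5721 0.2605 0.1882] yaw_y 7.3 tilt 0.05 F [-0.1 -0.  -0.9] w 0.996
tool shift mm [-416.5 -105.5  -11.5]
clock 21.50 pos [0.5721 0.2605 0.1882] yaw_y 7.3 tilt 0.05 F [-0.1 -0.  -0.9] w 0.996
tool shift mm [-6.3 22.3 -0. ]
```

View pics/w12.png

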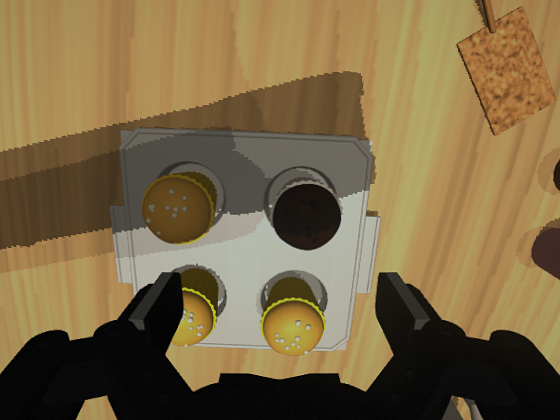

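The lemon at (178,209) is seated in its well. The last chocolate is at (306,215), or (0.595,0.258).

```bash

python3 -m creep '[[0,0,0,-5,23,0,0],[0,0,0,0,0,25,0],[0,0,0,0,0,35,0],[0,0,0,0,0,0,0],[0,0,0,0,0,0,0]]'
python3 m.py w13 .5475 .2045
python3 -c "
from h import *
go(.595,.258,.048)"
```

```text
clock: 22.0
position: [0.5953, 0.2589, 0.1291]
ee_rot: [0.661, 0.751, -0.0, -0.0]
ft_force: [0.2, -1.0, 1.0]
grip_width: 0.999
sheet z 0.0168 ((546.6790771484375, 205.93572998046875), (251.3368377685547, 220.57537841796875), 4.603993892669678)
muf [116. 229.] zmax 0.0734 [494. 251.] 29.7 [28. 71. 96.]
muf [278. 237.] zmax 0.0734 [595. 259.] 29.5 [24. 28. 34.]
muf [266. 356.] zmax 0.0718 [598. 158.] 29.1 [ 42. 118. 144.]
clock 22.05 pos [0.5961 0.2591 0.1302] yaw_y 7.3 tilt 0.09 F [ 0.3 -0.2  0.6] w 0.999
tool shift mm [-411.9 -129.3  -70.3]
clock 22.05 pos [0.5961 0.2591 0.1302] yaw_y 7.3 tilt 0.09 F [ 0.3 -0.2  0.6] w 0.999
tool shift mm [-1.  -1.3 82.2]
```

```bash

python3 -m creep '[[0,0,0,0,-1,25,0],[0,0,0,0,0,25,0],[0,0,0,0,0,20,0],[0,0,0,0,0,12,0],[0,0,0,0,0,0,0],[0,0,0,0,0,0,60],[0,0,0,0,0,0,120],[0,0,0,0,0,0,120]]' 25
python3 -m creep '[[0,0,0,0,0,0,160],[0,0,0,0,0,0,160],[0,0,0,0,0,0,160],[0,0,0,0,0,-10,160],[0,0,0,0,0,-20,160],[0,0,0,0,0,-30,160],[0,0,0,0,0,-40,160],[0,0,0,0,0,-10,160]]' 25
python3 -c "
from h import *
go(.521,-.163,.048)"
```

```text
clock: 22.85
position: [0.596, 0.259, 0.0483]
ee_rot: [0.661, 0.751, 0.001, 0.0]
ft_force: [-1.6, -0.6, 5.8]
grip_width: 0.659
clock: 23.65
position: [0.5972, 0.259, 0.1622]
ee_rot: [0.661, 0.75, 0.003, 0.001]
ft_force: [0.9, 0.3, -1.8]
grip_width: 0.662
clock 23.65 pos [0.5972 0.259  0.1622] yaw_y 7.2 tilt 0.42 F [ 0.9  0.3 -1.8] w 0.662
tool shift mm [-409.4 -129.6  112.2]
```

```bash

python3 -m creep '[[0,0,0,-20,-6,0,160],[0,0,0,-35,-10,0,160],[0,0,0,-44,-14,0,160],[0,0,0,-44,-14,0,160],[0,0,0,-44,-14,0,160],[0,0,0,-44,-14,0,160],[0,0,0,-44,-14,0,160],[0,0,0,-44,-14,0,160]]'
python3 -m creep '[[0,0,0,-40,-13,0,160],[0,0,0,-30,-10,0,160],[0,0,0,-15,-5,0,160],[0,0,0,-5,-1,0,160],[0,0,0,0,0,0,160],[0,0,0,0,0,0,160]]'
python3 - <<'E'
from h import *
go(.521,-.163,.051)
for n in ["wrist"]:
    p,d=camera(n);cv2.imwrite(f"pics/{n}14.png",p)
E
```

```text
clock: 24.45
position: [0.5357, -0.0722, 0.157]
ee_rot: [0.661, 0.751, 0.001, 0.0]
ft_force: [0.2, 0.3, -1.1]
grip_width: 0.662
clock: 25.05
position: [0.5193, -0.162, 0.1563]
ee_rot: [0.66, 0.751, 0.0, -0.0]
ft_force: [0.1, 0.5, -0.6]
grip_width: 0.662
clock 25.05 pos [ 0.5193 -0.162   0.1563] yaw_y 7.4 tilt 0.04 F [ 0.1  0.5 -0.6] w 0.662
tool shift mm [ -1.2   1.5 105.3]
```

View pics/wrist14.png

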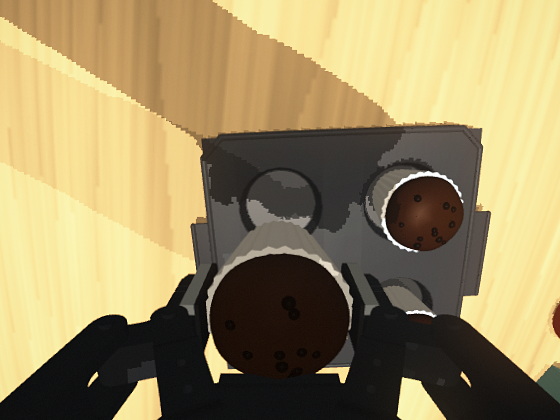

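The last chocolate lines up with the well at (281,204). Lowering, releasing and retreating upward.

```bash

python3 -m creep '[[0,0,0,-1,2,20,160],[0,0,0,0,0,30,160],[0,0,0,0,0,25,160],[0,0,0,0,0,15,160],[0,0,0,0,0,10,160],[0,0,0,0,0,4,160],[0,0,0,0,0,0,160],[0,0,0,0,0,0,160]]'
python3 -m creep '[[0,0,0,0,0,4,160],[0,0,0,0,0,0,160],[0,0,0,0,0,0,110],[0,0,0,0,0,0,60],[0,0,0,0,0,0,0],[0,0,0,0,0,0,0],[0,0,0,0,0,-10,0],[0,0,0,0,0,-30,0]]'
python3 -m creep '[[0,0,0,0,0,-40,0],[0,0,0,0,0,-45,0],[0,0,0,-35,20,-30,0],[0,0,0,-40,0,-10,0],[0,0,0,0,0,0,0],[0,0,0,0,0,0,0]]'
python3 m.py w15 .579 -.203
```

```text
clock: 25.9
position: [0.5216, -0.1643, 0.0531]
ee_rot: [0.661, 0.751, 0.0, 0.0]
ft_force: [0.4, -0.4, -0.7]
grip_width: 0.661
clock: 26.7
position: [0.5195, -0.1638, 0.0873]
ee_rot: [0.661, 0.751, -0.001, -0.002]
ft_force: [0.6, 1.2, 0.6]
grip_width: 1.001
clock: 27.3
position: [0.5498, -0.2371, 0.2138]
ee_rot: [0.662, 0.75, -0.0, 0.0]
ft_force: [0.3, 0.8, -0.8]
grip_width: 0.997
sheet z 0.0168 ((579.0278930664062, -201.81947326660156), (250.37298583984375, 222.11976623535156), 10.093894958496094)
muf [377.  96.] zmax 0.0734 [ 618. -141.] 29.6 [38. 47. 64.]
muf [254. 110.] zmax 0.0735 [ 521. -164.] 29.2 [29. 37. 50.]
muf [375. 223.] zmax 0.0735 [ 637. -247.] 29.5 [45. 55. 73.]
muf [263. 227.] zmax 0.0734 [ 540. -262.] 29.4 [39. 50. 67.]
clock 27.35 pos [ 0.55   -0.2357  0.2132] yaw_y 7.2 tilt 0.03 F [-0.6  0.5  0.3] w 0.998
tool shift mm [ 72.9 -20.9  13.3]
```

View pics/w15.png

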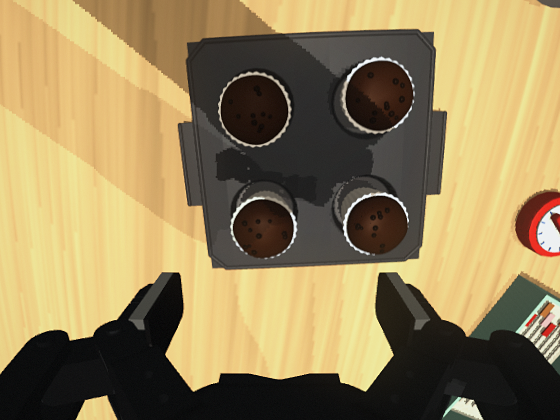

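All four chocolates are seated in the dark tin. One last look with the fixed cameras, giving positions in each tin's frame.

```bash
python3 - <<'E'
from h import *
T={"dark":(.579,-.2025,10.1),"silver":(.5475,.2045,4.7)}
for n in ["top","side"]:
    cam=pose(n);p,d=camera(n);cv2.imwrite(f"pics/{n}16.png",p);C=cloud(cam,d)
    for k,(x,y,a) in T.items():
        ok=(abs(C[...,0]-x)<.13)&(abs(C[...,1]-y)<.13)
        for c,ar,m in blobs(ok&(C[...,2]>.045)&(C[...,2]<.085),60,3000):
            P=C[m];u=(P[:,:2].max(0)+P[:,:2].min(0))/2-[x,y];a_=np.radians(a)
            print(n,k,c.round(),"tin xy mm",(1000*np.array([[np.cos(a_),np.sin(a_)],[-np.sin(a_),np.cos(a_)]])@u).round(),"ztop",np.percentile(P[:,2],98).round(4),p[m].mean(0).round())
print(get_obs()["clock"])
E
```

```text
top dark [396. 204.] tin xy mm [ 49. -56.] ztop 0.075 [30. 37. 52.]
top dark [349. 214.] tin xy mm [48. 52.] ztop 0.0744 [29. 36. 50.]
top dark [402. 249.] tin xy mm [-49. -47.] ztop 0.0757 [30. 37. 50.]
top dark [361. 258.] tin xy mm [-51.  47.] ztop 0.0751 [21. 26. 38.]
top silver [215. 226.] tin xy mm [ 47. -54.] ztop 0.0738 [ 56. 129. 148.]
top silver [217. 271.] tin xy mm [-50. -49.] ztop 0.0747 [ 56. 130. 148.]
top silver [173. 275.] tin xy mm [-50.  49.] ztop 0.0747 [ 54. 130. 147.]
side dark [299. 257.] tin xy mm [48. 51.] ztop 0.0733 [23. 29. 40.]
side dark [259. 279.] tin xy mm [-51.  45.] ztop 0.0732 [20. 24. 33.]
side dark [328. 295.] tin xy mm [ 50. -57.] ztop 0.0729 [31. 36. 49.]
side dark [284. 317.] tin xy mm [-49. -56.] ztop 0.0729 [30. 35. 48.]
side silver [201. 157.] tin xy mm [-50.  42.] ztop 0.0721 [ 40. 129. 162.]
side silver [248. 171.] tin xy mm [ 42. -60.] ztop 0.0718 [ 43. 133. 164.]
side silver [212. 180.] tin xy mm [-50. -55.] ztop 0.0712 [ 41. 132. 165.]
27.45
```

```bash
python3 -c "
import cv2;a=cv2.imread('pics/top16.png');b=cv2.imread('pics/side16.png')
cv2.imwrite('pics/both.png',cv2.resize(cv2.vconcat([a,b]),(400,600)))"
```

```text
(no output)
```

View pics/both.png

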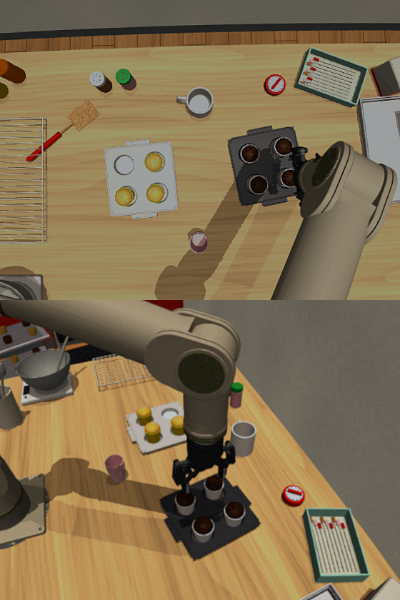

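Both views show four chocolates in the dark tin, three lemons in the silver tin and the mug in its place, with the arm clear. Handing in.

```bash
python3 -c "
from workcell import *
print(hand_in())"
```

```text
the job is handed in; nothing more can be done
None
```

I changed over the four misplaced muffins one at a time, starting from the empty silver well, and handed the job in at about 27.5 s of the 99 s allowed. The dark tin now holds the four chocolate muffins and the silver tin the three lemon ones.

**Checks that agreed:**
- From the top camera, all seven muffins are within about 6 mm of their well centres. Their tops stand at 74–76 mm, the same as muffins already seated.
- The close wrist view of the dark tin shows its four muffins upright in their wells.
- The three muffins that were already right moved no more than about 1 mm.
- The mug is upright and looks unmoved in the before and after pictures; I did not measure its position.
- The gripper was open and about 0.21 m up at the end.

**Checks that disagreed:** The side camera reads some muffins up to 10 mm off along a tin axis, because it sees only their near sides. The top and wrist cameras put them closer, and even the side readings are inside the 15 mm limit.

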